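# Send the dipping pans round to the wash

## Robot

A 6-joint arm with a two-finger parallel gripper is mounted at the origin on the work surface. World frame = base frame: x ahead of the robot, y to its left, z up, the work surface at z = 0. Lengths are in m, angles in degrees, forces in N, time in s.
With the tool pointing down it reaches from about 0.4 to 0.825 m from the base axis. Payload 7 kg.
Tool frame: the origin (TCP) lies midway between the tips of the shut fingers; the grasp point (between the pads) lies 19 mm behind it; z points along the fingers, y is the line along which they close (so a half turn about z gives the same grasp; the last joint's range is limited). The gripper opens to 88 mm and grips with 3 to 60 N. Pads are 19 mm wide; open, the fingers measure 130 mm over their backs; the gripper's body (78 mm by 193 mm) begins 47 mm behind the grasp point.
Start: joints at [-52.993, 20.546, 0.682, 0, -70.136, -16.507], TCP at [0.236, -0.632, 0.227] pointing down, gripper open.
Joint ranges: [-176.03, 176.03], [-82.01, 121.73], [-58.28, 71.71], [-173.87, 95.51], [-174.79, -0.11], [-173.66, 173.66]. Speed limits (degrees/s): [136.94, 136.94, 172.46, 180, 180, 180].

## Interface

Orientations are given as a 3x3 rotation matrix whose columns are the frame's x, y, z axes.
In Python, from rig import robot gives the robot as it stands. Calls block until the motion is done:
- robot.goto(position, orientation): joint-space move of the TCP to a pose.
- robot.servo_line(position, ori=None, speed=0.15): straight line of the TCP; ori=None keeps the orientation; speed is the mean speed in m/s.
- robot.movej(angles): joint-space move.
- robot.move_gripper(opening): opening from 0.0 (shut) to 1.0 (fully open); the grip force is fixed at half the most; returns when the fingers have stopped.
- robot.dwell(seconds).
- robot.ik(position, orientation): joint angles nearest the present ones, or None.
- robot.grab_frame(name): name is "scene" or "top" or "wrist"; returns (picture, depth): 420x560x3 uint8, red, green, blue; 420x560 float32, m along the optical axis (not along the pixel's ray), 0 where there is no reading.
- robot.camera_info(name): a dict with "vfov" (degrees; the focal length in pixels is half the picture's height over the tangent of half this angle, whatever the lens; pixels are square), "cx", "cy" (the principal point, pixels), "k1" (the pictures are not rectified: a ray, as slopes to the right and down, at radius r is drawn at 1 + k1 r^2 times it, then the intrinsics apply), "view" (4x4, takes a point from world to camera coordinates); the wrist camera has in their place "T_tool_cam" (4x4, takes a point from camera to tool coordinates, whose origin is the TCP and whose axes are the flange's). Camera axes: x right, y down, z forward; pixel columns grow to the right and rows downward; lengths in m; the calibration is good to about 2 mm. A picture is of the moment at which its call begins: read the wrist's pose just before it. camera_info takes no time and is no camera call.
A pose or a line that the arm cannot do raises robot.Unreachable and nothing moves.
- robot.job_done(): hands the job in; it is judged then, once.
Readings, each from a call of its own:
- robot.read_t(): time.
- robot.read_qpos(): joint angles.
- robot.read_qvel(): joint speeds.
- robot.read_effort(): joint torques, N m.
- robot.read_position(): TCP position.
- robot.read_tcp_rot(): TCP orientation.
- robot.read_force(): force on the tool from outside, world axes, zero at the start.
- robot.read_ft_torque(): the same for the moment, N m.
- robot.read_grip_width(): opening from 0.0 (shut) to 1.0 (fully open).
- robot.read_finger_force(): force on a finger pad.
Only numpy, scipy, OpenCV 4.12 (cv2) and the standard library are available. Lean on these libraries where they do the work, as an engineer would, in place of code of your own. Each camera call takes 0.05 s, during which the arm holds its last target. There are 200 camera calls.

## Task

Clear up this watch-cleaning corner: screw the caps of both amber jars right down, and bring the empty white carrier back round the bend to the straight loading leg of its track, then nest all the steel dipping pans that are out upright on it, one inside the other with the largest at the bottom and the handles turned to clear each other, so that every pan sits fully down. Then push the loaded carrier round the bend until it stands against the stop at the wash end, pans still nested. Push the carrier between its guide rails, never lift it out, and leave the other tools on the bench where they lie.

Things in the scene. Friction and masses are not known exactly. Their poses are not given: they have to be found in the camera images.
- big_pan_mid (a point): big steel dipping pan, round, open at the top, 84 mm across, 26 mm high, wall and floor 3 mm, about 0.1 to 0.2 kg; may be absent. The point is on its axis, 13 mm above its underside; z up, x points along the handle: a steel arm 9 mm wide and 8 mm high, flush with the rim, leading out to an upright black grip.
- big_pan_grip (a point): middle of the upright black grip at the end of that pan's handle, 105 mm from the pan's axis, 39 mm above its underside; the grip is 18 mm along the arm (x), 12 mm across it (y) and 42 mm high: from 8 mm below to 34 mm above the rim. Pinched across from above, it carries the pan level.
- middle_pan_mid (a point): middle steel dipping pan, round, open at the top, 64 mm across, 36 mm high, wall and floor 3 mm, about 0.1 to 0.2 kg; may be absent. The point is on its axis, 18 mm above its underside; z up, x points along the handle: a steel arm 9 mm wide and 8 mm high, flush with the rim, leading out to an upright black grip.
- middle_pan_grip (a point): middle of the upright black grip at the end of that pan's handle, 105 mm from the pan's axis, 49 mm above its underside; the grip is 18 mm along the arm (x), 12 mm across it (y) and 42 mm high: from 8 mm below to 34 mm above the rim. Pinched across from above, it carries the pan level.
- small_pan_mid (a point): small steel dipping pan, round, open at the top, 44 mm across, 46 mm high, wall and floor 3 mm, about 0.1 to 0.2 kg; may be absent. The point is on its axis, 23 mm above its underside; z up, x points along the handle: a steel arm 9 mm wide and 8 mm high, flush with the rim, leading out to an upright black grip.
- small_pan_grip (a point): middle of the upright black grip at the end of that pan's handle, 105 mm from the pan's axis, 59 mm above its underside; the grip is 18 mm along the arm (x), 12 mm across it (y) and 42 mm high: from 8 mm below to 34 mm above the rim. Pinched across from above, it carries the pan level.
- carrier_mid (a point): the carrier: loose white plastic block 104 x 104 mm, corners rounded to 14 mm, 30 mm high, 0.25 to 0.4 kg; the point is its centre, 15 mm above the bench. On top a flat square nest 96 x 96 mm, floor 24 mm above the bench, with a lip 4 mm thick and 6 mm high. It slides on the bench between the guide rails; it starts empty on the wash leg, axes parallel to the rail's, and turns with the bend.
- rail: fixed track: two guide rails 16 mm high, 10 mm thick, 114 mm apart. Origin at bench level, at the centre of the bend. In this frame the middle of the track runs along +y at x = 127 mm from an open end at y = -240 mm to y = 0 (the loading leg), round a quarter bend of radius 127 mm about the origin (rail faces at 70 and 184 mm), then along -x at y = 127 mm to a 16 mm high stop bar at x = -122 mm (wash leg).
- rail_loading (a point): middle of the track on the loading leg (x = 127, y = -120 mm in the rail's frame), 15 mm above the bench
- rail_home (a point): where carrier_mid lies when the carrier touches the stop at the wash end (x = -70, y = 127 mm in the rail's frame), 15 mm above the bench
- left_cap (a joint): turning angle of the captive screw cap on the left-hand jar as the robot sees it (rad): 0 = screwed right down against its stop, up to 1.5 = loose. Seen from above it closes clockwise; slight friction (0.08 N m) keeps it where it is left; it does not rise or come off.
- right_cap (a joint): turning angle of the captive screw cap on the right-hand jar as the robot sees it (rad): 0 = screwed right down against its stop, up to 1.5 = loose. Seen from above it closes clockwise; slight friction (0.08 N m) keeps it where it is left; it does not rise or come off.
- left_wing (a point): centre of the wing of the left_cap, on its turning axis, 70 mm above the bench. The wing is an upright bar 44 mm long (its x axis), 13 mm thick (its y axis) and 16 mm high on a round black cap 46 mm across; its top is 78 mm above the bench. The amber jar below is 56 mm across; both jars are fixed, 100 mm apart, in a wooden rack 72 x 172 mm.
- right_wing (a point): centre of the wing of the right_cap, on its turning axis, 70 mm above the bench. The wing is an upright bar 44 mm long (its x axis), 13 mm thick (its y axis) and 16 mm high on a round black cap 46 mm across; its top is 78 mm above the bench. The amber jar below is 56 mm across; both jars are fixed, 100 mm apart, in a wooden rack 72 x 172 mm.
- screwdriver: black-handled screwdriver lying on the bench, 150 mm; not part of the job; origin at its underside or handle
- tweezers: steel tweezers lying on the bench, 130 mm; not part of the job; origin at its underside or handle
- loupe: black eye loupe, 38 mm across, 30 mm high; not part of the job; origin at its underside or handle
- oil_pot: small glass oil pot with a blue top, 38 mm across, 28 mm high, near the pans; not part of the job; origin at its underside or handle
- movement_holder: aluminium block 70 x 45 mm with a watch movement on it; not part of the job; origin at its underside or handle
- blower: black rubber dust blower, 52 mm across, 75 mm high; not part of the job; origin at its underside or handle
- bench_brush: wooden-handled flat brush lying on the bench, 140 mm; not part of the job; origin at its underside or handle

How it is judged (in metres and radians):
On the way, in this order (a step that is already met when the one before it is completed fails the run):
1. all the pans that are out are nested on the carrier, fully down, while it still stands on the loading leg (z of big_pan_mid in the frame of carrier_mid between 0.018 and 0.027 m and horizontal distance between each of big_pan_mid, middle_pan_mid, small_pan_mid and carrier_mid below 0.034 m and angle between each of big_pan_mid, middle_pan_mid, small_pan_mid's own z axis and vertical below 0.1 rad and z of middle_pan_mid in the frame of carrier_mid between 0.023 and 0.035 m and z of small_pan_mid in the frame of carrier_mid between 0.028 and 0.043 m and linear speed of each of big_pan, middle_pan, small_pan below 0.02 m/s and y of carrier_mid in the frame of rail below 0 m), for 0.3 s.
2. the carrier is in the bend with the pans nested on it (z of big_pan_mid in the frame of carrier_mid between 0.018 and 0.027 m and horizontal distance between each of big_pan_mid, middle_pan_mid, small_pan_mid and carrier_mid below 0.034 m and angle between each of big_pan_mid, middle_pan_mid, small_pan_mid's own z axis and vertical below 0.1 rad and z of middle_pan_mid in the frame of carrier_mid between 0.023 and 0.035 m and z of small_pan_mid in the frame of carrier_mid between 0.028 and 0.043 m and x of carrier_mid in the frame of rail between 0.01 and 0.115 m and y of carrier_mid in the frame of rail above 0.04 m), for 0.1 s.
3. the carrier stands against the stop at the wash end (x of carrier_mid in the frame of rail below -0.062 m and horizontal distance between carrier_mid and rail_home below 0.012 m and angle between carrier_mid's own z axis and vertical below 0.06 rad and z of big_pan_mid in the frame of carrier_mid between 0.018 and 0.027 m and horizontal distance between each of big_pan_mid, middle_pan_mid, small_pan_mid and carrier_mid below 0.034 m and angle between each of big_pan_mid, middle_pan_mid, small_pan_mid's own z axis and vertical below 0.1 rad and z of middle_pan_mid in the frame of carrier_mid between 0.023 and 0.035 m and z of small_pan_mid in the frame of carrier_mid between 0.028 and 0.043 m), for 0.3 s.
At the end, for the whole second after the job is handed in: Both caps within 0.08 rad of their stops; carrier flat in its track, centre within 12 mm of home and at most 8 mm short of the stop; every pan that was out nested on it: upright within 0.1 rad, within 34 mm of its centre, within 5 mm of fully down; all at rest (all of step 3 and linear speed of each of big_pan, middle_pan, small_pan, carrier below 0.02 m/s and value of joint each of left_cap, right_cap below 0.08 rad); the robot touches nothing.
It fails at once if the carrier is lifted out of its track (raised more than 20 mm) (z of carrier_mid in the frame of rail above 0.035 m).
It fails at once if one of the other tools on the bench is knocked more than 40 mm out of its place (distance of any of screwdriver, tweezers, loupe, oil_pot, movement_holder, blower, bench_brush from where it was at the start of the episode above 0.04 m).
Of big_pan, middle_pan, small_pan only 2 to 3 are there at a start; the rules pass over those that are not, and their reading is None.
At some moment in a run one of big_pan, middle_pan, small_pan, carrier may be knocked a few centimetres aside while the robot is not near it.
It also fails if it takes over 210 s, if anything falls off the work surface, if the arm or the gripper's body presses on something with over 40 N, if the wrist force passes 120 N, or if a joint passes its speed limit or range.

## Working session

There is one attempt and no reset: what is moved stays moved. The work goes in short steps, each a Python script; the robot and the scene stay as the last script left them, time stands still between calls to the robot, and variables do not carry over. Pictures are saved under pics/ and viewed, at most 14 in all, crops included, and the job is handed in when it is done.

```bash
ls; mkdir -p pics; cat > h.py <<'E'
import numpy as np, cv2
from rig import robot
def K(n):
    c=robot.camera_info(n); return c,210/np.tan(np.radians(c['vfov']/2))
def snap(n,fn=None):
    if n=='wrist': p,R=np.array(robot.read_position()),np.array(robot.read_tcp_rot())
    im,d=robot.grab_frame(n); c,f=K(n)
    if n=='wrist':
        T=np.eye(4);T[:3,:3]=R;T[:3,3]=p; cw=T@np.array(c['T_tool_cam'])
    else: cw=np.linalg.inv(np.array(c['view']))
    if fn: cv2.imwrite(fn,im[:,:,::-1])
    return im,d,cw,c,f
def rays(u,v,c,f):
    M=np.array([[f,0,c['cx']],[0,f,c['cy']],[0,0,1.]])
    pts=np.stack([np.ravel(u),np.ravel(v)],1).astype(float).reshape(-1,1,2)
    return cv2.undistortPointsIter(pts,M,np.array([c['k1'],0,0,0.]),None,None,(3,50,1e-9)).reshape(-1,2)
def cloud(s):
    im,d,cw,c,f=s; v,u=np.mgrid[:420,:560]; r=rays(u,v,c,f)
    z=d.ravel(); P=np.c_[r*z[:,None],z]@cw[:3,:3].T+cw[:3,3]
    P[z==0]=np.nan; return P.reshape(420,560,3)
def onplane(s,u,v,z):
    im,d,cw,c,f=s; r=rays([u],[v],c,f)[0]; w=cw[:3,:3]@np.r_[r,1]; o=cw[:3,3]
    return o+w*(z-o[2])/w[2]
def down(yaw):  # tool y axis (closing line) at yaw rad in world
    y=np.array([np.cos(yaw),np.sin(yaw),0]); z=np.array([0,0,-1.]); return np.c_[np.cross(y,z),y,z]
E
python3 - <<'E'
from h import *
for n in ('scene','top'):
    s=snap(n,f'pics/{n}0.png'); P=cloud(s); np.save(f'{n}0.npy',P)
    print(n,s[2][:3,3],s[3]['vfov'],s[3]['k1'])
print(robot.read_tcp_rot(), robot.camera_info('wrist'))
E
```

```text
pics
scene [1.16984358 0.65192434 0.66891275] 52.03154573317461 0.017999794433105374
top [ 0.47754088 -0.00710744  1.25274479] 55.88889118320027 -0.042996605360459454
[[-9.36709390e-01 -3.50107251e-01 -6.57098978e-04]
 [-3.50107835e-01  9.36708464e-01  1.32550611e-03]
 [ 1.51440874e-04  1.47166952e-03 -9.99998906e-01]] {'vfov': 67.75450387989127, 'cx': 279.22784671094615, 'cy': 207.3084527231179, 'k1': -0.0199551212831717, 'T_tool_cam': array([[-3.87665406e-04, -9.63382398e-01, -2.68130949e-01,
         7.18293311e-02],
       [ 9.99999814e-01, -2.47390917e-04, -5.56941598e-04,
        -7.45596587e-05],
       [ 4.70214571e-04, -2.68131115e-01,  9.63382315e-01,
        -1.58962917e-01],
       [ 0.00000000e+00,  0.00000000e+00,  0.00000000e+00,
         1.00000000e+00]])}
```

View pics/top0.png

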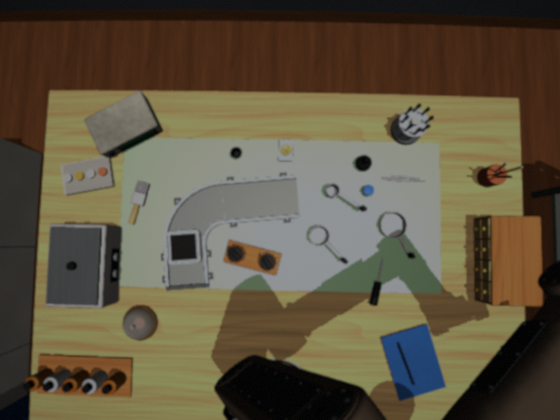

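View pics/scene0.png

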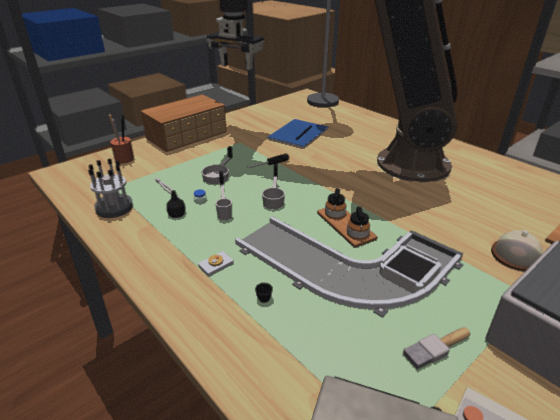

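Top view: world +x is up and +y is left. The carrier is at px (184,246), the stop at (187,287) and the loading end at (298,197). The jar caps are at (235,254) and (267,261). All three pans are out: big (392,224) with grip (410,255), middle (318,235) with grip (345,261), small (331,190) with grip (363,208).

```bash
cat >> h.py <<'E'
from scipy.optimize import least_squares
def R2(a): return np.array([[np.cos(a),-np.sin(a)],[np.sin(a),np.cos(a)]])
def clear(p):  # p Nx2 in rail frame: lateral offset from track middle (outside +), 
    x,y=p[:,0],p[:,1]
    return np.where(y<0,x-.127,np.where(x<0,y-.127,np.hypot(x,y)-.127))
def inrail(q,P): return (P[:,:2]-q[:2])@R2(q[2])
def fitrail(P,q0):
    q=np.array(q0,float)
    for tol in (.02,.012,.007,.006):
        L=inrail(q,P); c=clear(L); ok=(abs(abs(c)-.062)<tol)&(L[:,1]>-.24)&(L[:,0]>-.10)
        A=P[ok]
        stop=P[(abs(L[:,0]+.127)<tol)&(abs(L[:,1]-.127)<.04)]
        ends=0
        f=lambda q: np.r_[abs(clear(inrail(q,A)))-.062, (inrail(q,stop)[:,0]+.127) if len(stop) else []]
        r=least_squares(f,q,loss='soft_l1',f_scale=.002); q=r.x
    return q,len(A),len(stop),np.sqrt(np.mean(r.fun**2))
E
python3 - <<'E'
from h import *
q0=[.39,.17,0.06]
PP=[]
for n in ('top','scene'):
    P=np.load(n+'0.npy'); b=P[(P[...,0]>.3)&(P[...,0]<.75)&(P[...,1]<.1)&(P[...,1]>-.5)]
    print(n,'bench z',np.nanmedian(b[:,2]))
    F=P.reshape(-1,3); F=F[np.isfinite(F[:,2])]
    r=F[(F[:,2]>.011)&(F[:,2]<.021)&(F[:,0]>.15)&(F[:,0]<.7)&(F[:,1]>-.15)&(F[:,1]<.45)]
    print(n,fitrail(r,q0)); 
    c=F[(F[:,2]>.022)&(F[:,2]<.036)&(np.hypot(F[:,0]-.36,F[:,1]-.3)<.09)]
    print('carrier',len(c),cv2.minAreaRect((c[:,:2]*1000).astype(np.float32)))
    w=F[(F[:,2]>.066)&(F[:,2]<.09)&(F[:,0]>.25)&(F[:,0]<.45)&(F[:,1]>-.02)&(F[:,1]<.22)]
    for lo,hi in ((.09,.22),(-.02,.09)):
        k=w[(w[:,1]>lo)&(w[:,1]<hi)]
        if len(k)>3: print('wing',len(k),k.mean(0),np.ptp(k,0),cv2.minAreaRect((k[:,:2]*1000).astype(np.float32)))
P=np.load('top0.npy')
s=(None,None,np.linalg.inv(np.array(robot.camera_info('top')['view'])))+K('top')
for n,a,za,g,zg in (('big',(392,224),.026,(410,255),.06),('mid',(318,235),.036,(345,261),.07),('small',(331,190),.046,(363,208),.08)):
    A=onplane(s,*a,za);G=onplane(s,*g,zg); print(n,A,G,np.hypot(*(A-G)[:2]),np.hypot(*G[:2]))
for u,v in ((298,180),(298,215)): print(onplane(s,u,v,.016))
E
```

```text
top bench z 0.0032213609433237034
top (array([ 0.40114905,  0.15715593, -0.14669843]), 281, 0, np.float64(0.0032411261869141955))
carrier 372 ((392.6114196777344, 287.13360595703125), (118.26731872558594, 129.1205291748047), 8.388612747192383)
wing 63 [0.43722679 0.13014096 0.07623622] [0.02438526 0.03648112 0.01731837] ((435.7982177734375, 132.56015014648438), (24.068281173706055, 36.25827407836914), 2.2602455615997314)
wing 81 [0.41820336 0.03551251 0.07682659] [0.03762372 0.03909205 0.02005869] ((417.5516052246094, 35.73408508300781), (43.88140869140625, 29.70869255065918), 62.53779602050781)
scene bench z 0.001102790754628935
scene (array([ 0.39844495,  0.16161904, -0.10601959]), 378, 0, np.float64(0.0034222452789114907))
carrier 486 ((428.9258728027344, 294.59490966796875), (43.167911529541016, 102.61788177490234), 6.238711357116699)
wing 36 [0.44104508 0.1274294  0.07611427] [0.02251779 0.02981763 0.01212548] ((442.1581726074219, 129.15179443359375), (31.521163940429688, 12.179954528808594), 47.77198791503906)
wing 62 [0.42614739 0.0393164  0.07494516] [0.04233919 0.02990065 0.01278937] ((422.44171142578125, 36.506996154785156), (47.16033172607422, 12.912647247314453), 34.298770904541016)
big [ 0.5435107  -0.34971337  0.026     ] [ 0.44965637 -0.39466135  0.06      ] 0.10406226386897645 0.5982879209598976
mid [ 0.5043256  -0.11956185  0.036     ] [ 0.42820617 -0.19773784  0.07      ] 0.10911303253595644 0.4716574817176767
small [ 0.64288036 -0.1565488   0.046     ] [ 0.5863824  -0.24813747  0.08      ] 0.10761274607274378 0.6367232676879131
[ 0.67653372 -0.05591426  0.016     ]
[ 0.56592301 -0.05791971  0.016     ]
```

```bash
python3 - <<'E'
from h import *
for n in ('top','scene'):
    P=np.load(n+'0.npy')
    F=P.reshape(-1,3); F=F[np.isfinite(F[:,2])]
    r=F[(F[:,2]>.011)&(F[:,2]<.021)&(F[:,0]>.3)&(F[:,0]<.8)&(F[:,1]>-.12)&(F[:,1]<.45)]
    q,*o=fitrail(r,[.485,.175,.06]); print(n,q,o)
s=(None,None,np.linalg.inv(np.array(robot.camera_info('top')['view'])))+K('top')
# outer-corner picks for checks
for u,v in ((298,180),(298,215),(167,287),(209,284)): 
    p=onplane(s,u,v,.016); print(p,inrail(q,p[None]))
p=onplane(s,184,246,.024);print('carrier',p,inrail(q,p[None]))
E
python3 - <<'E'
from h import *
# move to overview of carrier/jars
robot.goto([.42,.16,.42],down(np.pi/2))
s=snap('wrist','pics/w1.png'); np.save('w1.npy',cloud(s)); print(robot.read_qpos(),robot.read_position(),robot.read_t(), s[2])
E
```

```text
top [0.47492269 0.16876966 0.10084248] [1095, 88, np.float64(0.0031547891776681474)]
scene [0.48017943 0.17096052 0.10099827] [1729, 123, np.float64(0.003123339716157503)]
[ 0.67653372 -0.05591426  0.016     ] [[ 0.17247864 -0.24551637]]
[ 0.56592301 -0.05791971  0.016     ] [[ 0.06222941 -0.23635909]]
[0.33245337 0.34505986 0.016     ] [[-0.1294194   0.18810686]]
[0.3452629  0.21401633 0.016     ] [[-0.12988783  0.05643958]]
carrier [0.4610558 0.2946179 0.024    ] [[-0.00655822  0.1249554 ]]
[ 4.60636026e+01 -5.42628165e+00 -5.40897932e+00  2.03394751e-03
 -9.00420745e+01 -1.36104769e+02] [0.4202128  0.15966666 0.41980989] 3.0833 [[ 1.02166523e-03  9.63422348e-01  2.67985699e-01  3.48432048e-01]
 [ 9.99999406e-01 -8.82550806e-04 -6.39569406e-04  1.59730609e-01]
 [-3.79664465e-04  2.67986193e-01 -9.63422678e-01  5.78801449e-01]
 [ 0.00000000e+00  0.00000000e+00  0.00000000e+00  1.00000000e+00]]
```

View pics/w1.png

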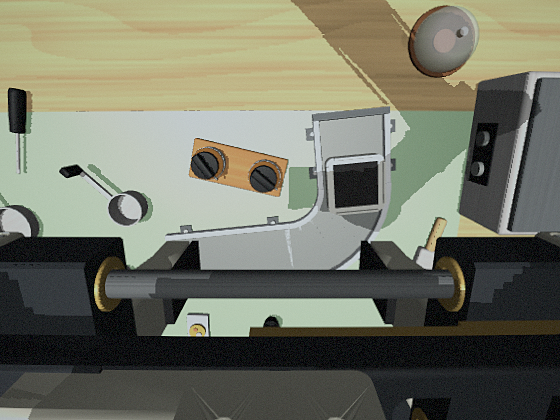

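The wrist view (right = +y, down = +x) shows the wings at (204,165) and (263,180), the carrier at (355,185), the stop at (350,115), and the middle pan at (128,207) with its grip at (72,171). Next I refine the rail, carrier and wing positions from this cloud.

```bash
cat >> h.py <<'E'
def wing(P,c,r=.035,z0=.0715,z1=.086):
    F=P.reshape(-1,3); k=F[(F[:,2]>z0)&(F[:,2]<z1)&(np.hypot(F[:,0]-c[0],F[:,1]-c[1])<r)]
    m=cv2.minAreaRect((k[:,:2]*1000).astype(np.float32)); e=np.linalg.eigh(np.cov(k[:,:2].T)); d=e[1][:,1]
    return k.mean(0),np.degrees(np.arctan2(d[1],d[0]))%180,np.sqrt(e[0])*np.sqrt(12)*1000,len(k),m
E
python3 - <<'E'
from h import *
P=np.load('w1.npy'); F=P.reshape(-1,3); F=F[np.isfinite(F[:,2])]
print('bench',np.median(P[200:215,210:280,2]), np.nanmedian(P[150:180,60:120,2]))
r=F[(F[:,2]>.011)&(F[:,2]<.021)&(F[:,0]>.3)&(F[:,0]<.62)&(F[:,1]>-.12)&(F[:,1]<.45)]
q,*o=fitrail(r,[.478,.17,.10]); print(q,o)
for pr in ((204,165),(263,180)): 
    c=P[pr[1],pr[0]]; print(c,wing(P,c))
c=F[(F[:,2]>.026)&(F[:,2]<.034)]; L=inrail(q,c); k=(abs(L[:,0])<.1)&(abs(L[:,1]-.127)<.07)
print('carrier',k.sum(),cv2.minAreaRect((L[k]*1000).astype(np.float32)))
np.save('q.npy',q)
E
```

```text
bench nan 0.0019570103803737693
[0.47584787 0.16983978 0.10398125] [2111, 335, np.float64(0.0031121244760482993)]
[0.4173999  0.03840389 0.0763877 ] (array([0.41948013, 0.03592264, 0.07808745]), np.float64(34.70123490040547), array([13.34712775, 43.43982332]), 236, ((419.94854736328125, 35.12191390991211), (43.908592224121094, 13.551087379455566), 35.60056686401367))
[0.44172691 0.13310479 0.07791103] (array([0.44237366, 0.13277489, 0.07819298]), np.float64(48.91678835574603), array([13.20443754, 43.48928083]), 222, ((443.033447265625, 132.4772186279297), (43.71610641479492, 12.989598274230957), 49.113277435302734))
carrier 1329 ((-2.196857452392578, 128.22735595703125), (103.44119262695312, 104.75009155273438), 89.5738754272461)
```

```bash
cat >> h.py <<'E'
def closecap(c,yaw):
    q=np.array(robot.read_qpos()); best=None
    for y in (yaw+90,yaw-90):
        a=robot.ik([c[0],c[1],.065],down(np.radians(y))); b=robot.ik([c[0],c[1],.065],down(np.radians(y-45)))
        if a is None or b is None: continue
        d=b[5]-a[5]; e=a[5]+2.2*d
        if abs(d)<60 and abs(e)<170 and (best is None or abs(a[5]-q[5])<best[0]): best=(abs(a[5]-q[5]),y)
    y=best[1]; robot.move_gripper(.5)
    robot.goto([c[0],c[1],.15],down(np.radians(y))); robot.servo_line([c[0],c[1],.065],speed=.1)
    robot.move_gripper(0); t0=robot.read_ft_torque()[2]; tr=[]
    for k in range(1,25):
        robot.movej(robot.ik([c[0],c[1],.065],down(np.radians(y-4*k))))
        t=robot.read_ft_torque()[2]-t0; tr.append(round(t,2))
        if abs(t)>.6: break
    print('cap turned',4*k,tr,'grip mm',88*robot.read_grip_width(),robot.read_force(),robot.read_t())
    robot.move_gripper(.5); robot.servo_line([c[0],c[1],.15],speed=.15)
E
python3 - <<'E'
from h import *
closecap([.4427,.1327],49)
closecap([.4200,.0355],35.2)
E
```

```text
cap turned 68 [np.float64(-0.08), np.float64(-0.03), np.float64(-0.02), np.float64(-0.05), np.float64(-0.06), np.float64(-0.04), np.float64(-0.01), np.float64(-0.02), np.float64(-0.01), np.float64(-0.03), np.float64(-0.02), np.float64(-0.05), np.float64(-0.05), np.float64(-0.02), np.float64(-0.07), np.float64(0.44), np.float64(0.76)] grip mm 13.427759014780788 [ 3.62489009 -6.98926783  4.16262902] 13.2417
cap turned 52 [np.float64(0.05), np.float64(0.05), np.float64(0.05), np.float64(0.03), np.float64(-0.01), np.float64(-0.02), np.float64(0.02), np.float64(-0.04), np.float64(0.03), np.float64(0.02), np.float64(0.03), np.float64(0.02), np.float64(0.7)] grip mm 12.898334079166112 [ 3.39053222 -7.66949899  2.06907138] 20.8
```

```bash
cat >> h.py <<'E'
from scipy.optimize import minimize
q=np.load('q.npy') if __import__('os').path.exists('q.npy') else None
_t=np.linspace(0,2*np.pi,72,endpoint=False)
_b=np.concatenate([[sx*.038,sy*.038]+.014*np.c_[np.cos(_t),np.sin(_t)] for sx in(1,-1) for sy in(1,-1)])
LA=.127*np.pi/2
def mid(s):
    if s<0: return np.array([.127,s]),0.
    if s>LA: return np.array([-(s-LA),.127]),np.pi/2
    th=s/.127; return .127*np.array([np.cos(th),np.sin(th)]),th
def cpose(s):  # best-clearance carrier pose (rail frame) at path length s
    c,th=mid(s); n=np.array([np.cos(th),np.sin(th)])
    f=lambda v: np.max(abs(clear(c+n*v[0]*.01+_b@R2(th+v[1]*.3).T)))*1e3+.02*(v@v)
    r=min((minimize(f,[0,y],method='Nelder-Mead') for y in (0,.5,-.5)),key=lambda r:r.fun)
    return c+n*r.x[0]*.01,th+r.x[1]*.3,.057-r.fun/1e3
def path(ss):
    A=[cpose(s) for s in ss]; return A
def world(p): return q[:2]+R2(q[2])@np.asarray(p)
def pushpose(c,psi,side,off,z=.019):  # side +1: touch local +y face
    p=c+R2(psi)@np.array([0,side*off]); return np.r_[world(p),z],psi+q[2]
def chain(ss,side,off):
    W=[pushpose(*cpose(s)[:2],side,off) for s in ss]; q0=robot.read_qpos()
    for fl in (0,np.pi):
        J=[robot.ik(p,down(y+fl)) for p,y in W]
        if all(j is not None for j in J) and max(abs(np.diff([j[5] for j in J])))<60 : yield max(abs(j[5]) for j in J),fl,W
E
python3 - <<'E'
from h import *
for s in np.arange(-.1,.3,.02): c,p,m=cpose(s); print(round(s,3),c.round(4),round(np.degrees(p),1),round(m*1e3,1))
for side,s0,s1 in ((1,LA+.0,-.1),(-1,-.1,LA+.07)):
    for m,fl,W in chain(np.linspace(s0,s1,8),side,.063): print(side,m,fl,W[0],W[-1])
print(robot.read_qpos())
E
```

```text
-0.1 [ 0.127 -0.1  ] 0.0 5.0
-0.08 [ 0.127 -0.08 ] 0.0 5.0
-0.06 [ 0.127 -0.06 ] 0.0 5.0
-0.04 [ 0.127 -0.04 ] 0.0 5.0
-0.02 [ 0.1262 -0.02  ] 1.3 5.0
0.0 [0.1235 0.    ] 5.2 5.2
0.02 [0.1197 0.019 ] 11.1 5.7
0.04 [0.1147 0.0374] 18.4 6.7
0.06 [0.1074 0.0549] 27.1 6.9
0.08 [0.0975 0.071 ] 36.1 6.9
0.1 [0.0851 0.0854] 45.1 6.9
0.12 [0.0707 0.0977] 54.1 6.9
0.14 [0.0544 0.1076] 63.2 6.9
0.16 [0.0369 0.1149] 71.8 6.7
0.18 [0.0185 0.1198] 79.1 5.7
0.2 [-0.0005  0.1236] 84.9 5.1
0.22 [-0.0205  0.1262] 88.8 5.0
0.24 [-0.0405  0.127 ] 90.0 5.0
0.26 [-0.0605  0.127 ] 90.0 5.0
0.28 [-0.0805  0.127 ] 90.0 5.0
1 31.833033643679396 3.141592653589793 (array([0.40003004, 0.2919037 , 0.019     ]), np.float64(1.5836896941798742)) (array([0.60600229, 0.14622146, 0.019     ]), np.float64(0.10398125122262455))
-1 44.94134582355011 3.141592653589793 (array([0.61908034, 0.02090201, 0.019     ]), np.float64(0.10398125122262455)) (array([0.45570384, 0.29542727, 0.019     ]), np.float64(1.6747775780175211))
[ 3.18974615e+01  3.05892354e-02 -3.60337496e+01 -3.02703615e-02
 -5.39676233e+01  4.13021158e+01]
```

```bash
cat >> h.py <<'E'
def push(ss,side,off0,off=.063,speed=.07,z=.019,open_=.6):
    m,fl,W=min(chain(ss,side,off),key=lambda t:t[0])
    robot.move_gripper(open_)
    p,y=pushpose(*cpose(ss[0])[:2],side,off0,z); O=down(y+fl)
    robot.goto(p+[0,0,.13],O); robot.servo_line(p,speed=.12); print('down',robot.read_force())
    fm=0
    for p,y in W:
        robot.servo_line(np.r_[p[:2],z],down(y+fl),speed=speed); f=robot.read_force(); fm=max(fm,np.hypot(*f[:2]))
    print('push maxF',fm,f,robot.read_t(),robot.read_position())
    return p,y,fl
E
python3 - <<'E'
from h import *
S=LA+.002
p,y,fl=push(np.linspace(S,-.1,14),1,.086)
b=robot.read_position(); 
p2,_=pushpose(*cpose(-.1)[:2],1,.08); robot.servo_line(p2,speed=.1); robot.servo_line(p2+[0,0,.15],speed=.2)
robot.goto([.50,-.10,.42],down(np.pi/2))
s=snap('wrist','pics/w2.png'); np.save('w2.npy',cloud(s)); print(robot.read_t(),s[2][:3,3])
snap('top','pics/top2.png')
E
```

```text
down [-0.87007729  0.16163576  0.31203306]
push maxF 0.975788729515109 [ 0.2222413   0.2183883  -0.20181524] 31.8583 [0.60596638 0.14552923 0.01897779]
34.5333 [ 0.42865643 -0.09973839  0.57777032]
```

View pics/w2.png

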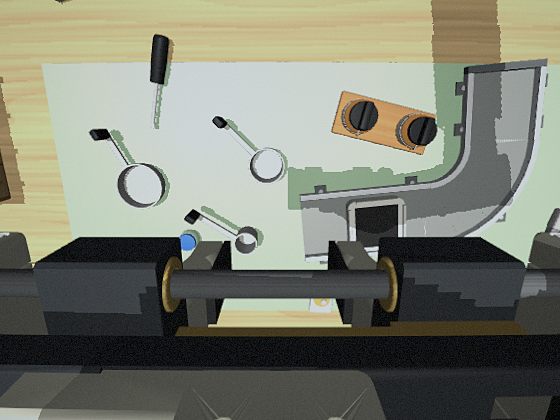

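The wrist view shows both wings square to the rack and the carrier on the loading leg (375,222). The pans are big (141,185) with grip (99,133), middle (267,164) with grip (220,122), and small (245,240) with grip (193,216). The oil pot is at (188,242).

```bash
cat >> h.py <<'E'
DIM=dict(big=(.042,.026),middle=(.032,.036),small=(.022,.046))
def pan(P,name,c0,g0):  # rim circle (known radius) and grip-top cluster; P cloud, guesses xy
    r,h=DIM[name]; F=P.reshape(-1,3); F=F[np.isfinite(F[:,2])]
    g=F[(abs(F[:,2]-h-.034)<.009)&(np.hypot(*(F[:,:2]-g0).T)<.035)]
    G=np.array(cv2.minAreaRect((g[:,:2]*1000).astype(np.float32))[0])/1e3
    sz=cv2.minAreaRect((g[:,:2]*1000).astype(np.float32))[1]
    k=F[(abs(F[:,2]-h)<.004)&(np.hypot(*(F[:,:2]-c0).T)<r+.025)&(np.hypot(*(F[:,:2]-G).T)>.075)&(np.hypot(*(F[:,:2]-G).T)<.105+r+.01)]
    f=lambda v: np.hypot(k[:,0]-v[0],k[:,1]-v[1])-(r-.0015)
    C=least_squares(f,c0,loss='soft_l1',f_scale=.001).x
    d=G-C; print(name,'c',C.round(4),len(k),'res',np.median(abs(f(C))).round(4),'grip',G.round(4),len(g),np.round(sz,1),'gz',g[:,2].max().round(4),'dist',np.hypot(*d).round(4),'yaw',np.degrees(np.arctan2(d[1],d[0])).round(1))
    return C,G,np.arctan2(d[1],d[0])
def carrier(P,guess=None):
    F=P.reshape(-1,3); c=F[(F[:,2]>.027)&(F[:,2]<.034)]; L=inrail(q,c)
    k=(abs(L[:,0]-.127)<.062)&(L[:,1]<.02)&(L[:,1]>-.2)
    return k.sum(),cv2.minAreaRect((L[k]*1000).astype(np.float32))
E
python3 - <<'E'
from h import *
P=np.load('w2.npy')
for n,c,g in (('big',(141,185),(99,133)),('middle',(267,164),(220,122)),('small',(245,240),(193,216))):
    a=np.nanmedian(P[c[1]-3:c[1]+4,c[0]-3:c[0]+4].reshape(-1,3),0)[:2]; b=np.nanmedian(P[g[1]-3:g[1]+4,g[0]-3:g[0]+4].reshape(-1,3),0)[:2]
    pan(P,n,a,b)
print(carrier(P)); F=P.reshape(-1,3)
r=F[(F[:,2]>.011)&(F[:,2]<.021)&(F[:,0]>.3)&(F[:,0]<.72)&(F[:,1]>-.12)&(F[:,1]<.45)]
print(fitrail(r,q))
E
```

```text
big c [ 0.542  -0.3529] 270 res 0.0009 grip [ 0.4487 -0.4021] 112 [17.9 11.9] gz 0.0632 dist 0.1054 yaw -152.2
middle c [ 0.504 -0.122] 213 res 0.0009 grip [ 0.4297 -0.1965] 92 [18.2 11.2] gz 0.073 dist 0.1052 yaw -134.9
small c [ 0.6436 -0.1619] 168 res 0.0009 grip [ 0.5877 -0.2499] 90 [17.6 11.8] gz 0.0839 dist 0.1042 yaw -122.4
(np.int64(480), ((132.18951416015625, -102.18995666503906), (104.51007843017578, 103.33494567871094), 0.13427087664604187))
(array([0.47646137, 0.16787576, 0.102479  ]), 2957, 357, np.float64(0.003138369759362418))
```

```bash
cat >> h.py <<'E'
GZ=dict(big=.039,middle=.049,small=.059); BASE=dict(big=.024,middle=.027,small=.030)
def look(xy=(.50,-.10),fn=None):
    robot.goto([*xy,.42],down(np.pi/2)); s=snap('wrist',fn); return cloud(s)
def carrier_w(P):
    n,m=carrier(P); c=world(np.array(m[0])/1e3); print('carrier n',n,m,'world',c.round(4)); return c
def pick_place(name,C,G,yaw,T,tw):
    """T target centre xy, tw handle yaw in world (rad)"""
    u=np.array([np.cos(yaw),np.sin(yaw)]); g=(G+C+.105*u)/2; zp=GZ[name]-.015
    t=T+.105*np.array([np.cos(tw),np.sin(tw)]); zq=zp+BASE[name]
    opts=[]
    for fl in (np.pi/2,-np.pi/2):
        a=robot.ik([*g,zp],down(yaw+fl)); b=robot.ik([*t,zq],down(tw+fl))
        if a is not None and b is not None: opts.append((abs(a[5]-b[5]),fl,a[5],b[5]))
    print(opts); fl=min(opts)[1]
    robot.move_gripper(.45)
    robot.goto([*g,zp+.09],down(yaw+fl)); robot.servo_line([*g,zp],speed=.12); robot.move_gripper(0)
    f0=robot.read_force(); robot.servo_line([*g,zp+.14],speed=.12)
    print('grip mm',88*robot.read_grip_width(),'F',robot.read_force())
    robot.goto([*t,zq+.10],down(tw+fl)); robot.servo_line([*t,zq+.03],speed=.12)
    robot.dwell(.2); f0=robot.read_force(); ok=False
    for dz in np.arange(.026,-.0041,-.002):
        robot.servo_line([*t,zq+dz],speed=.04); f=robot.read_force()-f0
        if np.linalg.norm(f)>3: break
    print('stop dz',dz.round(4),'dF',np.round(f,1))
    return t,zq,dz
def release(t):
    robot.move_gripper(.42); p=robot.read_position(); robot.servo_line([p[0],p[1],p[2]+.12],speed=.12)
    print('t',robot.read_t())
E
python3 - <<'E'
from h import *
P=np.load('w2.npy'); T=carrier_w(P)
C,G,y=pan(P,'big',np.array([.542,-.353]),np.array([.4487,-.4021]))
t,zq,dz=pick_place('big',C,G,y,T,q[2]+np.radians(15))
if dz<.003: release(t)
P=look(fn='pics/w3.png'); np.save('w3.npy',P)
E
```

```text
carrier n 480 ((132.18951416015625, -102.18995666503906), (104.51007843017578, 103.33494567871094), 0.13427087664604187) world [0.6179 0.0819]
big c [ 0.542  -0.3529] 270 res 0.0009 grip [ 0.4487 -0.4021] 112 [17.9 11.9] gz 0.0632 dist 0.1054 yaw -152.2
[(np.float64(234.94485788155066), 1.5707963267948966, np.float64(141.10753970483483), np.float64(-93.83731817671581)), (np.float64(125.0551421184494), -1.5707963267948966, np.float64(-38.89246029516517), np.float64(86.16268182328422))]
grip mm 11.767404709294315 F [ 0.08618305  0.41590121 -1.89978067]
stop dz 0.0 dF [-0.7 -0.   3.4]
t 47.8167
```

View pics/w3.png

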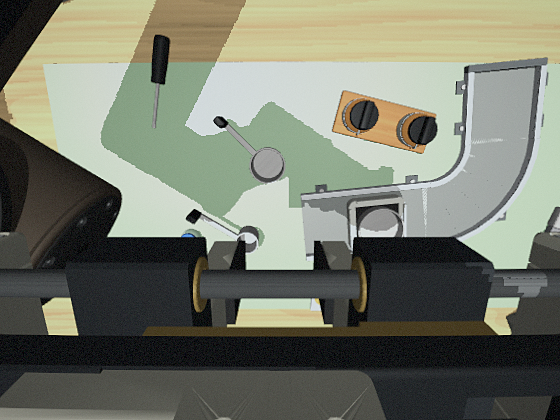

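The big pan sits in the nest at (378,220), and contact came exactly at the nominal height. I'll look from further out and place the middle pan next.

```bash
sed -i 's/def pan(P,name,c0,g0):/def pan(P,name,c0,g0,base=0):/; s/    r,h=DIM\[name\]; F=/    r,h=DIM[name]; h+=base; F=/' h.py
cat >> h.py <<'E'
def placed(P,name,t):  # rim ring of a placed pan, without its grip
    r,h=DIM[name]; h+=BASE[name]; F=P.reshape(-1,3); F=F[np.isfinite(F[:,2])]
    k=F[(abs(F[:,2]-h-.001)<.005)&(np.hypot(*(F[:,:2]-t).T)<r+.006)]
    f=lambda v: np.hypot(k[:,0]-v[0],k[:,1]-v[1])-(r-.0015)
    C=least_squares(f,t,loss='soft_l1',f_scale=.001).x
    print(name,'placed',C.round(4),len(k),np.median(abs(f(C))).round(4),'off mm',((C-t)*1e3).round(1),'rim z',np.median(k[:,2]).round(4)); return C
E
python3 - <<'E'
from h import *
P=look((.58,-.04),'pics/w4.png'); np.save('w4.npy',P); T0=np.array([.6179,.0819])
T=placed(P,'big',T0)
C,G,y=pan(P,'middle',np.array([.504,-.122]),np.array([.4297,-.1965]))
if np.hypot(*(T-T0))<.012:
    t,zq,dz=pick_place('middle',C,G,y,T,q[2]+np.radians(55))
    if dz<.003: release(t)
    P=look((.58,-.04),'pics/w5.png'); np.save('w5.npy',P); placed(P,'middle',T); placed(P,'big',T)
E
```

```text
big placed [0.6191 0.0823] 340 0.0009 off mm [1.2 0.4] rim z 0.0506
middle c [ 0.504 -0.122] 228 res 0.0008 grip [ 0.4305 -0.1968] 112 [17.9 11.3] gz 0.0725 dist 0.1049 yaw -134.5
[(np.float64(195.89750482766402), 1.5707963267948966, np.float64(136.2074531341549), np.float64(-59.69005169350913)), (np.float64(164.10249517233598), -1.5707963267948966, np.float64(-43.79254686584511), np.float64(120.30994830649087))]
grip mm 12.000536218855881 F [-8.30887631e-04  6.15148226e-01 -1.52886880e+00]
stop dz -0.002 dF [-0.8  2.2  5.6]
t 67.0167
middle placed [0.6202 0.0833] 263 0.0008 off mm [1.  0.9] rim z 0.0636
big placed [0.6189 0.0821] 436 0.0013 off mm [-0.2 -0.2] rim z 0.0505
```

```bash
ls pics
```

```text
scene0.png
top0.png
top2.png
w1.png
w2.png
w3.png
w4.png
w5.png
```

View pics/w5.png

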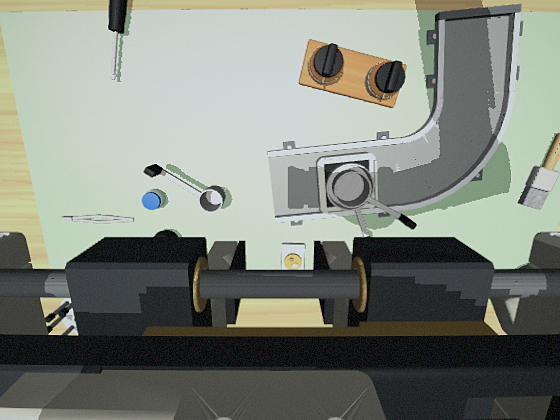

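The middle pan is nested inside the big one at (349,186), with its grip at (408,224). The small pan is still at (210,198) with its grip at (153,170). It goes next.

```bash
python3 - <<'E'
from h import *
P=np.load('w5.npy'); T=placed(P,'middle',np.array([.6202,.0833]))
C,G,y=pan(P,'small',np.array([.6436,-.1619]),np.array([.5877,-.2499]))
t,zq,dz=pick_place('small',C,G,y,T,q[2]+np.radians(95))
if dz<.003: release(t)
P=look((.56,-.04),'pics/w6.png'); np.save('w6.npy',P)
for n in ('small','middle','big'): placed(P,n,T)
carrier_w(P)
E
```

```text
middle placed [0.6202 0.0833] 270 0.0009 off mm [-0.  0.] rim z 0.0636
small c [ 0.6436 -0.1619] 181 res 0.001 grip [ 0.5879 -0.2503] 98 [17.5 11.8] gz 0.083 dist 0.1045 yaw -122.3
[(np.float64(177.419826470274), 1.5707963267948966, np.float64(153.35512008656815), np.float64(-24.064706383705843)), (np.float64(182.58017352972598), -1.5707963267948966, np.float64(-26.644879913431822), np.float64(155.93529361629416))]
grip mm 11.971667969014364 F [ 0.29708328 -0.10664556 -1.02762616]
stop dz -0.002 dF [-0.8  2.   5.8]
t 86.3
small placed [0.621  0.0837] 195 0.001 off mm [0.8 0.3] rim z 0.0766
middle placed [0.6202 0.0834] 345 0.0014 off mm [-0.  0.] rim z 0.0637
big placed [0.6194 0.0825] 423 0.0015 off mm [-0.8 -0.8] rim z 0.0508
carrier n 851 ((132.3960418701172, -101.49966430664062), (104.59454345703125, 104.7923812866211), 89.79026794433594) world [0.6181 0.0826]
```

View pics/w6.png

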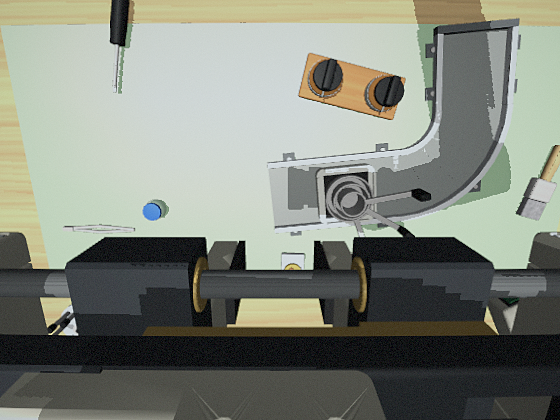

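All three rims read at their nested heights (50.8, 63.7 and 76.6 mm), with the handles forward and outward. Now I push the loaded carrier round.

```bash
python3 - <<'E'
from h import *
ss=np.r_[np.linspace(-.1,LA+.062,17)]
p,y,fl=push(ss,-1,.090,.0645,speed=.05,z=.021)
f0=robot.read_force()
for s in np.arange(LA+.063,LA+.076,.001):
    p,y=pushpose(*cpose(s)[:2],-1,.0635,.021); robot.servo_line(p,speed=.03); f=robot.read_force()-f0
    if np.hypot(f[0],f[1])>6: break
print('end s-LA',s-LA,f)
p2,_=pushpose(*cpose(s)[:2],-1,.085,.021); robot.servo_line(p2,speed=.05); robot.servo_line(p2+[0,0,.2],speed=.15)
robot.goto([.42,.20,.42],down(np.pi/2)); s=snap('wrist','pics/w7.png'); np.save('w7.npy',cloud(s)); print(robot.read_t())
P=cloud(s); T=world([-.07,.127])
for n in ('small','middle','big'): placed(P,n,T)
F=P.reshape(-1,3); c=F[(F[:,2]>.027)&(F[:,2]<.034)]; L=inrail(q,c); k=(L[:,0]<.0)&(L[:,0]>-.14)&(abs(L[:,1]-.127)<.062)
print(cv2.minAreaRect((L[k]*1000).astype(np.float32)))
r=F[(F[:,2]>.011)&(F[:,2]<.021)&(F[:,0]>.3)&(F[:,0]<.65)&(F[:,1]>-.12)&(F[:,1]<.45)]
print(fitrail(r,q),q)
for g in ((.4427,.1327),(.42,.0355)): print(wing(P,g)[:2])
E
```

```text
down [-0.55743726 -0.58969068  0.62594513]
push maxF 7.647207156792869 [ 4.02775584 -6.20997912  1.09391978] 101.4 [0.46451051 0.2950085  0.0208403 ]
end s-LA 0.07099999999999998 [ 8.18312091 -1.55386329 -4.55792286]
108.4667
small placed [0.3924 0.2971] 182 0.001 off mm [-0.6  8.3] rim z 0.0767
middle placed [0.3929 0.296 ] 293 0.0011 off mm [-0.2  7.1] rim z 0.0636
big placed [0.3938 0.2948] 430 0.0012 off mm [0.8 5.9] rim z 0.0508
((-67.942138671875, 132.20166015625), (104.41340637207031, 104.52871704101562), 1.2127811908721924)
(array([0.47565023, 0.17065065, 0.09773796]), 1906, 271, np.float64(0.003051919382563957)) [0.47584787 0.16983978 0.10398125]
(array([0.4421846 , 0.13294239, 0.07821184]), np.float64(166.20349233816003))
(array([0.41917904, 0.03615634, 0.0779955 ]), np.float64(166.7420338895736))
```

View pics/w7.png

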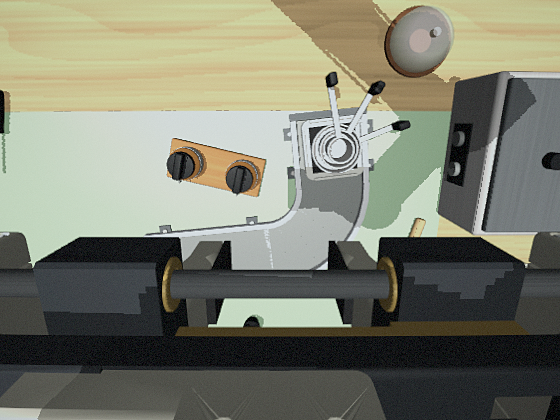

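The carrier stands against the stop at (333,140), measured at x ≈ -68 mm. The pans are nested at the right heights, both wings are at their stops, and the arm is clear.

```bash
python3 -c "
from rig import robot
print(robot.job_done())"
```

```text
the job is handed in; nothing more can be done
None
```

The job is handed in: both caps are turned to their stops, all three pans are nested on the carrier, and the carrier stands against the wash-end stop after about 108 s; the hand-in call gave no verdict, so this rests on my own final measurements.

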